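# Raise the inspection rig's fold mirror and hold a plug in the camera's view

### The job

The inspection camera looks at a fold mirror that a spring keeps down in its dust cup. Take the mirror's bar knob, pull it straight up to its stop, then turn it until the mirror shows the camera the plain barrel-shaped brass plug (the one without collar or foot) in the middle of its view, and finish while still holding the knob steady there with the mirror fully up; leave the plugs standing where they are on their pedestals.

Things in the scene. Friction and masses are not known exactly. Their poses are not given: they have to be found in the camera images.
- rig: Inspection rig, fixed: aluminium rail 64 x 335 x 12 mm, at one end a steel dust cup (51 mm across, rim 44 mm above the bench) with the mirror in it, at the other a grey camera. Origin at bench height on the cup's upright axis; y runs along the rail to the camera, z up. The camera (47 mm wide, top at 82 mm) fills y = 195 to 265 mm and looks along -y at the cup's axis, 58 mm above the bench.
- lens (a point): Middle of the front face of the camera's black lens (34 mm across): 58 mm above the bench, 129 mm from the cup's axis.
- mirror_lift (a joint): How far the mirror is pulled up out of its cup, m: 0 down, 0.028 at its stop. A spring pulls it down with 2 N when down and 5 N at the stop, besides 1.5 N of weight. Down, a key ear on the cap sits in a slot of the cup and stops the head from turning; it comes free 9 mm up.
- mirror_head: To pull and turn: steel cap 53 mm across, on it a black upright bar knob and under it the mirror, 32 x 28 mm. Origin on the cup's axis at the cap's underside (44 mm above the bench when down, 72 mm at the stop); y is the normal of the mirror's face, z up. Down, its axes are parallel to the rig's: the mirror faces the camera. Turns about z, 1.2 rad either way; a weak spring turns it back.
- knob (a point): Middle of the bar knob, 19 mm above the head's origin. The bar is 36 mm long (head's x, the mirror's plane), 12 mm thick (head's y; grip it across this) and 24 mm tall; 7 mm of cap and neck lie below it. Down, its top is 75 mm above the bench.
- sight_line: No solid thing: the line along which the camera sees by way of the raised mirror. Origin on the cup's axis at the mirror's middle (58 mm above the bench when at the stop); x points level from the mirror to what the camera sees. Law of reflection: while the mirror faces the camera it points at the lens, and it turns the same way as the mirror, twice as far.
- plain_plug: The plug to be shown: brass, barrel-shaped with neither collar nor foot, 15 mm across, 32 mm tall, upright and loose on one of three steel pedestals (36 mm tall, foot 46 mm across) that stand 11 to 18 cm from the cup's axis. Origin at the middle of its underside, 36 mm above the bench.
- collar_plug: Another brass plug on a pedestal, not to be shown: 24 mm across the collar round its upper half, 44 mm tall. Origin at the middle of its underside.
- foot_plug: Another brass plug on a pedestal, not to be shown: broad foot 23 mm across, stepped narrower top, 40 mm tall. Origin at the middle of its underside.

How it is judged:
By the outcome, as a careful person would: the job done as asked, in the order asked, and still so for the second after the job is handed in, while the arm keeps its last pose, push and grip.
It also fails if it takes over 32 s, if anything falls off the work surface, if the arm or the gripper's body presses on something with over 40 N, if the wrist force passes 120 N, or if a joint passes its speed limit or range.

### The arm

A 6-joint arm with a two-finger parallel gripper is mounted at the origin on a cart in front of the work surface, level with it; the furniture and walls round the work are solid. World frame = base frame: x ahead of the robot, y to its left, z up, the work surface at z = 0. Lengths are in m, angles in degrees, forces in N, time in s.
With the tool pointing down it reaches from about 0.4 to 0.825 m from the base axis. Payload 7 kg.
Tool frame: the origin (TCP) lies on the centre line of the jaws, within the pads' length; the fingertips stand 19 mm ahead of it and the grasp point (between the pads) is the TCP (r.tip_extent is the distance from the TCP to the fingertips, in m); z points along the fingers, y is the line along which they close (so a half turn about z gives the same grasp; the last joint's range is limited). The gripper opens to 88 mm and grips with 3 to 60 N. Pads are 19 mm wide; open, the fingers measure 130 mm over their backs; the gripper's body (78 mm by 193 mm) begins 47 mm behind the grasp point.
Start: joints at [93.742, 20.546, 0.682, 0, -70.136, -16.507], TCP at [0.149, 0.658, 0.246] pointing down, gripper open.
Joint ranges: [-176.03, 176.03], [-82.01, 121.73], [-58.28, 71.71], [-173.87, 95.51], [-174.79, -0.11], [-173.66, 173.66]. Speed limits (degrees/s): [136.94, 136.94, 172.46, 180, 180, 180].

### API

Orientations are given as [roll, pitch, yaw] about the fixed x, y, z axes, in that order (R = Rz(yaw) Ry(pitch) Rx(roll)).
In Python, from plant import r gives the robot as it stands. The module is installed in compiled form; this text tells all that it offers.
- The arm moves only by the tool jog_arm, never from a script. Its argument "deltas" is a list that holds one entry, the list of rows, each a list of 5 numbers: the opening, from -1 (shut) to 1 (fully open), then the shift along the world's x, y, z in cm, then the turn about the world's z in rad. In form: [[[claw, dx, dy, dz, turn], ...]]. A call has 1 to 8 rows; each row shifts and turns the commanded pose from where the row before left it; what a row does not reach is not made up. A row lasts 1/8 s, in which the tool goes at most 62.5 mm and 10.7 degrees, less where a joint would pass 70% of its speed; a pose out of reach is approached as far as the arm can. A call with a gripper value outside its range is refused whole. The fingers move at their own pace and stop on an object; "force" is the grip in N (left out, the last holds). Time passes only in rows, so rows that do not move let the fingers close. It gives the time, the measured TCP pose, the force, the opening and the grip force at its end, in the units of the state.
- r.get_state(): the state, without advancing time (a new reading comes with each control period).
- r.capture(name): name is "scene" or "top"; returns the picture (384x512x3 uint8, blue, green, red); there is no depth.
- r.camera_info(name): a dict with "fx", "fy", "cx", "cy" (pixels), "view" (4x4, takes a point from world to camera coordinates). Camera axes: x right, y up, looking along -z (the intrinsics and any distortion apply to the point x, -y, -z); pixel columns grow to the right and rows downward; lengths in m; the calibration is good to about 2 mm. A picture is of the moment at which its call begins. camera_info takes no time and is no camera call.
- r.close_job(): hands the job in; it is judged then, once.
The state is a dict: "time_s": time; "joints": joint angles; "qd": joint speeds; "joint_torque": joint torques, N m; "tcp_pos": TCP position; "eef_rot": TCP orientation; "contact_force": force on the tool from outside, world axes, zero at the start; "moment": the same for the moment, N m; "gripper_width": finger opening in m; "gripper_force": force on a finger pad.
Only numpy, scipy, OpenCV 4.12 (cv2) and the standard library are available. Lean on these libraries where they do the work, as an engineer would, in place of code of your own. Each camera call takes 0.05 s, during which the arm holds its last target. There are 200 camera calls.

## Working session

There is one attempt and no reset: what is moved stays moved. The work goes in short steps, Python scripts to look and compute and a tool call to move; the robot and the scene stay as the last step left them, time stands still between calls to the robot, and variables do not carry over. Pictures are saved under pics/ and viewed, at most 10 in all, crops included, and the job is handed in when it is done.

Besides the shell and the picture viewer there is one more tool, called after "Request:" by a JSON object that holds its "api" and its "payload", one argument or row to a line. jog_arm: Moves the arm, as the interface text tells. Its arguments: {"type":"object","properties":{"deltas":{"type":"array"},"force":{"type":"number"}},"required":["deltas"]}

```bash
mkdir -p pics; python3 - <<'E'
from plant import r
import cv2
for n in("scene","top"):
    cv2.imwrite(f"pics/{n}0.png",r.capture(n)); print(n,r.camera_info(n))
s=r.get_state(); print(s)
E
```

```text
scene {'fx': 468.0538086766422, 'fy': 468.0538086766422, 'cx': 249.52542432096868, 'cy': 191.75033974861736, 'view': array([[ 0.82342243, -0.56721329, -0.01563935, -0.32008571],
       [ 0.36980189,  0.51552825,  0.77296648, -0.33116581],
       [-0.43037434, -0.6422614 ,  0.63425407, -0.58164455],
       [ 0.        ,  0.        ,  0.        ,  1.        ]])}
top {'fx': 489.4021258550975, 'fy': 489.4021258550975, 'cx': 255.99388296096683, 'cy': 188.41014672138314, 'view': array([[ 1.63059352e-03, -9.99998665e-01,  1.06874026e-04,
         1.71721502e-01],
       [ 9.96126818e-01,  1.63367573e-03,  8.79129876e-02,
        -5.22245318e-01],
       [-8.79130448e-02, -3.68902643e-05,  9.96128152e-01,
        -8.78436564e-01],
       [ 0.00000000e+00,  0.00000000e+00,  0.00000000e+00,
         1.00000000e+00]])}
{'time_s': 0.1, 'joints': array([ 9.37417684e+01,  2.05898743e+01,  6.40885304e-01, -1.72545834e-02,
       -7.01347316e+01, -1.65071407e+01]), 'qd': array([ 0.04567119, -0.12038289,  0.17384156,  0.11552331, -0.0227528 ,
        0.06391655]), 'joint_torque': array([-2.54157530e-03, -5.84167314e+01,  2.93750811e+01,  7.01563239e+00,
        1.01513753e-02, -4.60526132e-05]), 'tcp_pos': array([0.14907921, 0.65793797, 0.2447033 ]), 'eef_rot': array([ 1.79915121e+02, -8.23737977e-03, -1.27712413e+01]), 'contact_force': array([ 0.86968395, -0.01679154, -0.17146052]), 'moment': array([-0.02507933, -0.02130467,  0.03721104]), 'gripper_force': 0.0, 'gripper_width': 0.08758280846479462}
```

View pics/scene0.png

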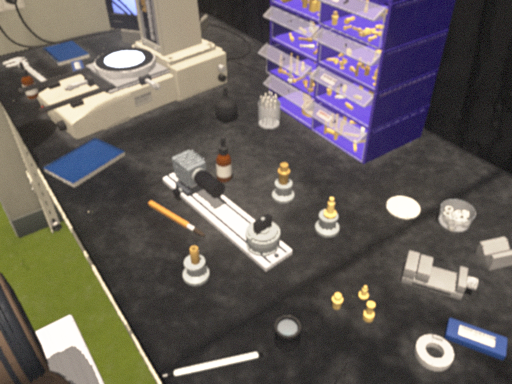

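View pics/top0.png

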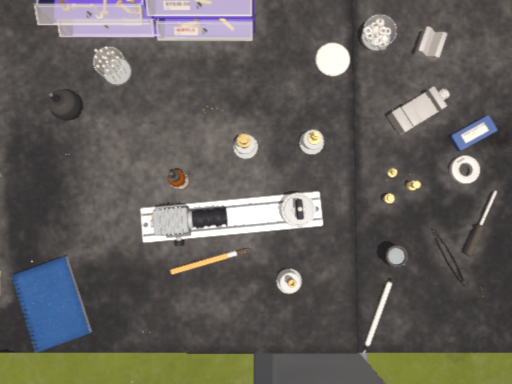

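The scene picture shows the rig (cup at about (264,234), lens (208,183)) and three pedestal plugs at (284,183), (328,215) and (195,262). In the top picture the cup is at (298,209) and the plugs at (245,145), (312,140) and (290,281). I'll zoom in to identify the plugs.

```bash
python3 - <<'E'
import cv2,numpy as np
s=cv2.imread("pics/scene0.png");t=cv2.imread("pics/top0.png")
c=lambda im,u,v,w,h,k:cv2.resize(im[v:v+h,u:u+w],None,fx=k,fy=k,interpolation=cv2.INTER_CUBIC)
a=np.hstack([c(s,u-22,v-30,44,60,6) for u,v in((284,183),(328,217),(195,266))])
b=c(t,140,120,198,180,4)
b=cv2.resize(b,(260,236)) if 0 else b
cv2.imwrite("pics/plugs.png",a); cv2.imwrite("pics/topz.png",c(t,225,120,110,175,3.4))
cv2.imwrite("pics/both.png",cv2.resize(np.hstack([cv2.resize(a,(400,182)),]),(800,364)))
h=c(t,135,120,195,180,3); cv2.imwrite("pics/topz.png",h)
E
```

```text
(no output)
```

View pics/plugs.png

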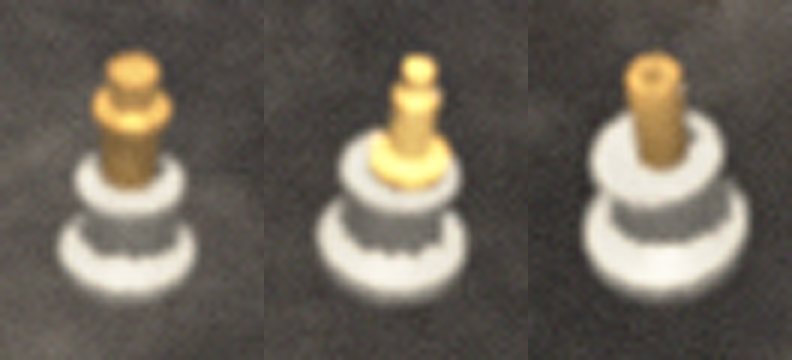

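View pics/topz.png

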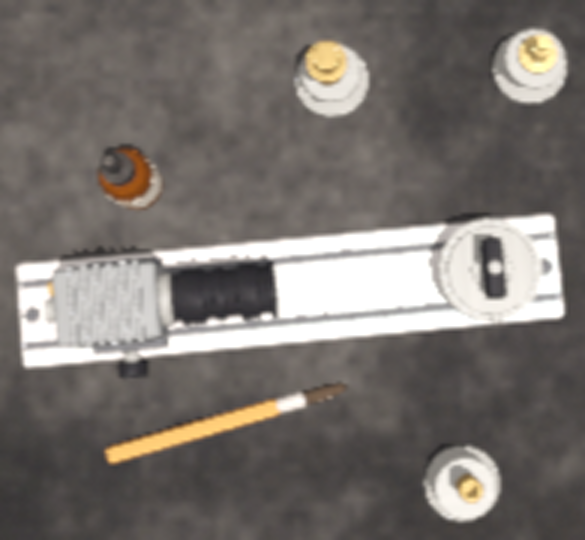

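The third plug, at scene (194,248) and top (291,283), is a plain barrel, so it is the target. The first has a collar and the second has a broad foot. In the top view the knob bar is centred near (299,209). Next I measure.

```bash
cat > h.py <<'E'
import cv2,numpy as np
from plant import r
def ray(n,u,v):
    c=r.camera_info(n);V=c["view"];R,t=V[:3,:3],V[:3,3]
    d=R.T@np.array([(u-c["cx"])/c["fx"],-(v-c["cy"])/c["fy"],-1]);return -R.T@t,d/np.linalg.norm(d)
def onz(n,u,v,z):
    o,d=ray(n,u,v);return (o+d*(z-o[2])/d[2])
def tri(a,b):
    (o1,d1),(o2,d2)=ray("top",*a),ray("scene",*b)
    s=np.linalg.lstsq(np.c_[d1,-d2],o2-o1,rcond=None)[0]
    p,q=o1+s[0]*d1,o2+s[1]*d2;return (p+q)/2,np.linalg.norm(p-q)
def comp(m,roi):
    x0,y0,x1,y1=roi;k=np.zeros(m.shape,np.uint8);k[y0:y1,x0:x1]=m[y0:y1,x0:x1]
    return max(cv2.findContours(k,cv2.RETR_EXTERNAL,cv2.CHAIN_APPROX_NONE)[0],key=cv2.contourArea)
E
python3 - <<'E'
from h import *
np.set_printoptions(precision=4,suppress=True)
s=cv2.imread("pics/scene0.png");t=cv2.imread("pics/top0.png")
ht=cv2.cvtColor(t,cv2.COLOR_BGR2HSV);hs=cv2.cvtColor(s,cv2.COLOR_BGR2HSV)
# rail corners
w=((ht[...,2]>150)&(ht[...,1]<60)).astype(np.uint8)*255
c=comp(w,(135,180,330,250));box=cv2.boxPoints(cv2.minAreaRect(c));P=np.array([onz("top",*p,.012) for p in box])
print(box,P,[np.linalg.norm(P[i]-P[i-1]) for i in range(4)])
for i in range(4):
    e=P[i]-P[i-1]; print("edge yaw",np.degrees(np.arctan2(e[1],e[0])))
# knob
k=(ht[...,2]<90).astype(np.uint8)*255
c=comp(k,(288,196,310,222));q=cv2.minAreaRect(c);print("knob",q,onz("top",*q[0],.075))
# cap white ring
c=comp(w,(278,190,318,228))
# plug/ped
b=((ht[...,1]>90)&(ht[...,2]>90)&(ht[...,0]<35)).astype(np.uint8)*255
bs=((hs[...,1]>90)&(hs[...,2]>60)&(hs[...,0]<35)).astype(np.uint8)*255
c=comp(b,(270,262,310,302));q=cv2.minAreaRect(c);print("plug top view",cv2.boundingRect(c),q,onz("top",*q[0],.066))
c2=comp(bs,(180,235,215,275));q2=cv2.boundingRect(c2);print("scene",q2)
print(tri((291.3,282.8),(194.5,248.5)),tri((299,208.7),(263.5,218)))
u=(ht[...,2]>110).astype(np.uint8)*255
c=comp(u,(270,262,310,302));(x,y),R=cv2.minEnclosingCircle(c);print("ped",x,y,R,onz("top",x,y,.018))
E
```

```text
[[138.9466 207.285 ]
 [319.4542 190.4376]
 [322.8271 226.5761]
 [142.3195 243.4235]] [[0.4874 0.39   0.012 ]
 [0.5193 0.0543 0.012 ]
 [0.4522 0.0487 0.012 ]
 [0.4206 0.3823 0.012 ]] [np.float64(0.06718143042993692), np.float64(0.33722517513557143), np.float64(0.06737734957594371), np.float64(0.3350470199346172)]
edge yaw 6.6146669175431105
edge yaw -84.56098947125332
edge yaw -175.24114452942698
edge yaw 95.40390013689783
knob ((298.5098876953125, 208.59901428222656), (19.2042179107666, 6.069726943969727), 84.2894058227539) [0.4825 0.099  0.075 ]
plug top view (287, 278, 9, 9) ((291.0000305175781, 282.5000305175781), (7.77817440032959, 6.363960266113281), 45.0) [0.3554 0.1119 0.066 ]
scene (189, 245, 10, 19)
(array([0.3557, 0.1108, 0.0643]), np.float64(0.0022098039208219193)) (array([0.4839, 0.097 , 0.0735]), np.float64(0.003718443663363274))
ped 288.7590026855469 280.8525085449219 13.046516418457031 [0.3534 0.1126 0.018 ]
```

Measured values:
- **Cup axis:** about (0.482, 0.099).
- **Rail yaw:** 95.4°.
- **Plug:** about (0.355, 0.112), 128 mm from the axis at bearing 174°, which fits the 11–18 cm given.

The mirror therefore turns about +39.3° (0.686 rad). I'll move over the knob now.

Request:
{"api": "jog_arm", "payload": {
  "deltas": [
    [[1,2.5,-4.2,0,0.04],[1,2.5,-4.2,0,0.04],[1,2.5,-4.2,0,0.04],[1,2.5,-4.2,0,0.04],[1,2.5,-4.2,0,0.04],[1,2.5,-4.2,0,0.04],[1,2.5,-4.2,0,0.04],[1,2.5,-4.2,0,0.04]]
  ],
  "force": 30
}}

```text
time_s: 1.1
tcp_pos: [0.3496, 0.3207, 0.2455]
eef_rot: [-180.0, 0.0, 5.7]
contact_force: [1.0, -0.3, -0.4]
gripper_width: 0.0877
gripper_force: 0.0
```

Request:
{"api": "jog_arm", "payload": {
  "deltas": [
    [[1,2.2,-3.7,0,0],[1,2.2,-3.7,0,0],[1,2.2,-3.7,-1,0],[1,2.2,-3.7,-2,0],[0.2,2.2,-3.7,-3,0],[0.2,2.2,-3.7,-3,0],[0.2,0,0,-2,0],[0.2,0,0,0,0]]
  ]
}}

```text
time_s: 2.1
tcp_pos: [0.4802, 0.0991, 0.134]
eef_rot: [179.9, 0.2, 5.5]
contact_force: [1.4, 0.2, 0.3]
gripper_width: 0.0552
gripper_force: 0.0
```

```bash
python3 - <<'E'
from h import *
s=r.get_state();print(s["tcp_pos"],s["eef_rot"],s["gripper_width"])
a=r.capture("scene");cv2.imwrite("pics/s1.png",cv2.resize(a[140:300,150:360],None,fx=3,fy=3,interpolation=cv2.INTER_CUBIC))
E
```

```text
[0.48018629 0.09912114 0.13401709] [179.9031463    0.20421922   5.48606227] 0.05524260768354199
```

View pics/s1.png

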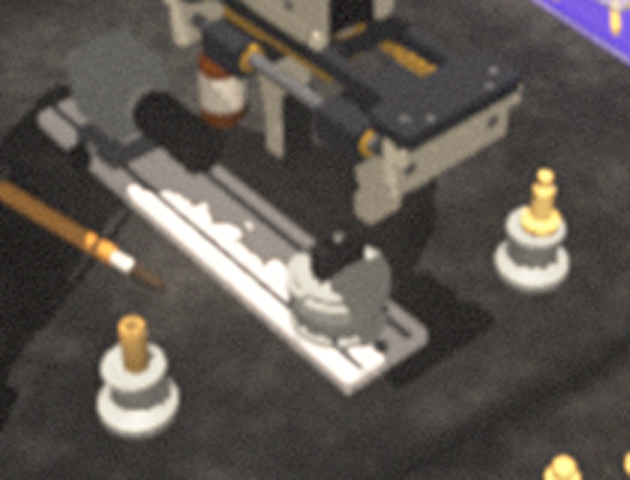

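The fingers straddle the knob along the rail: the knob is at crop (340,250) and the fingertips at (375,210) and (270,150). I'll descend and grip.

Request:
{"api": "jog_arm", "payload": {
  "deltas": [
    [[0.2,0.2,0,-2,0],[0.2,0,0,-2,0],[0.2,0,0,-1.2,0],[0.2,0,0,-0.9,0],[0.2,0,0,0,0],[-1,0,0,0,0],[-1,0,0,0,0],[-1,0,0,0,0]]
  ],
  "force": 30
}}

```text
time_s: 3.15
tcp_pos: [0.4833, 0.1004, 0.0749]
eef_rot: [-180.0, -0.0, 5.6]
contact_force: [-0.8, -0.7, 0.7]
gripper_width: 0.0279
gripper_force: 0.0
```

Request:
{"api": "jog_arm", "payload": {
  "deltas": [
    [[-1,0,0,0,0],[-1,0,0,0,0],[-1,0,0,0,0],[-1,0,0,0,0]]
  ]
}}

```text
time_s: 3.65
tcp_pos: [0.4833, 0.0973, 0.0748]
eef_rot: [179.8, 0.1, 5.6]
contact_force: [7.8, -18.1, 2.1]
gripper_width: 0.0117
gripper_force: 29.9
```

Request:
{"api": "jog_arm", "payload": {
  "deltas": [
    [[-1,0.1,-0.2,0,0],[-1,0,0,0,0],[-1,0,0,0,0]]
  ]
}}

```text
time_s: 4.03
tcp_pos: [0.4836, 0.0966, 0.0747]
eef_rot: [179.9, 0.1, 5.6]
contact_force: [0.5, -7.7, 4.4]
gripper_width: 0.0119
gripper_force: 30.0
```

Request:
{"api": "jog_arm", "payload": {
  "deltas": [
    [[-1,0,-0.15,0.5,0],[-1,0,0,0.5,0],[-1,0,0,0.5,0],[-1,0,0,0.5,0],[-1,0,0,0.4,0],[-1,0,0,0.3,0],[-1,0,0,0,0],[-1,0,0,0,0]]
  ],
  "force": 40
}}

```text
time_s: 5.03
tcp_pos: [0.4837, 0.0964, 0.1013]
eef_rot: [180.0, 0.1, 5.6]
contact_force: [-1.5, -4.9, -5.7]
gripper_width: 0.0118
gripper_force: 40.0
```

Request:
{"api": "jog_arm", "payload": {
  "deltas": [
    [[-1,0,0,0.15,0],[-1,0,0,0,0],[-1,0,0,0.1,0],[-1,0,0,0,0],[-1,0,0,0,0]]
  ]
}}

```text
time_s: 5.65
tcp_pos: [0.4836, 0.0964, 0.1031]
eef_rot: [180.0, 0.1, 5.5]
contact_force: [1.1, -4.6, -13.3]
gripper_width: 0.0117
gripper_force: 40.0
```

Request:
{"api": "jog_arm", "payload": {
  "deltas": [
    [[-1,0,0,0,0.08],[-1,0,0,0,0.08],[-1,0,0,0,0.08],[-1,0,0,0,0.08],[-1,0,0,0,0.08],[-1,0,0,0,0.08],[-1,0,0,0,0.08],[-1,0,0,0,0.08]]
  ]
}}

```text
time_s: 6.65
tcp_pos: [0.4833, 0.097, 0.103]
eef_rot: [-179.9, 0.1, 42.3]
contact_force: [-1.4, -1.1, -12.8]
gripper_width: 0.0119
gripper_force: 40.0
```

Request:
{"api": "jog_arm", "payload": {
  "deltas": [
    [[-1,0,0,0,0.046],[-1,0,0,0,0],[-1,0,0,0,0]]
  ]
}}

```text
time_s: 7.02
tcp_pos: [0.4833, 0.0969, 0.1031]
eef_rot: [-179.9, 0.1, 44.8]
contact_force: [-2.6, 1.0, -17.7]
gripper_width: 0.0117
gripper_force: 40.0
```

```bash
python3 - <<'E'
from h import *
s=r.get_state();print(s["tcp_pos"],s["eef_rot"],s["contact_force"],s["moment"])
a=r.capture("scene");t=r.capture("top");cv2.imwrite("pics/t2f.png",t);cv2.imwrite("pics/s2f.png",a)
f=lambda im,u,v:cv2.resize(im[v:v+150,u:u+130],None,fx=3,fy=3,interpolation=cv2.INTER_CUBIC)
cv2.imwrite("pics/v2.png",np.hstack([f(a,175,150),f(t,230,150)]))
E
```

```text
[0.483303   0.09690871 0.10313049] [-1.79926856e+02  6.61584711e-02  4.47810619e+01] [ -2.57604687   1.04392544 -17.7036768 ] [ 0.40687292  0.66822388 -0.01236295]
```

View pics/v2.png

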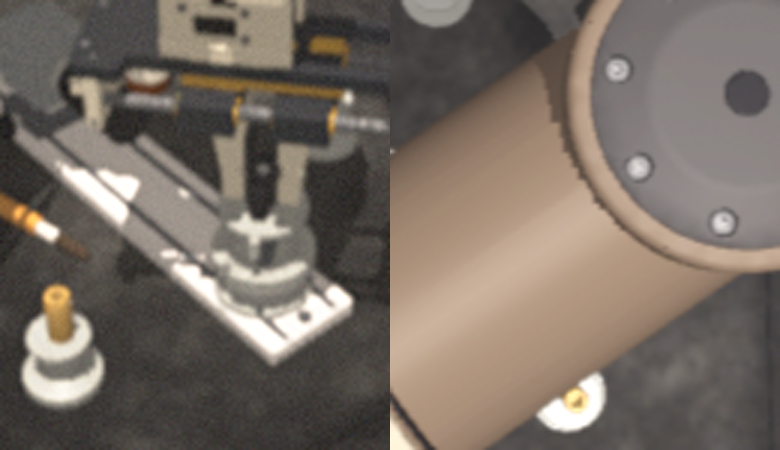

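The head is fully up, with the mirror face visible under the cap at crop (260,245), and turned toward the plain plug at (58,310). I'll cross-check the bearing with the scene camera alone before handing in.

```bash
python3 - <<'E'
from h import *
np.set_printoptions(precision=4,suppress=True)
s=cv2.imread("pics/scene0.png");hs=cv2.cvtColor(s,cv2.COLOR_BGR2HSV)
bs=((hs[...,1]>90)&(hs[...,2]>60)&(hs[...,0]<35)).astype(np.uint8)*255
x,y,w,h=cv2.boundingRect(comp(bs,(180,235,215,275)))
p=onz("scene",x+(w-1)/2,y+(h-1)/2,.052)
k=(hs[...,2]<70).astype(np.uint8)*255
t=cv2.imread("pics/t2f.png");ht=cv2.cvtColor(t,cv2.COLOR_BGR2HSV)
b=((ht[...,1]>90)&(ht[...,2]>130)&(ht[...,0]<35)).astype(np.uint8)*255
q=onz("top",*cv2.minAreaRect(comp(b,(280,275,310,295)))[0],.066)
ax=np.array([.4833,.0969])
for z in(p,q):
    d=z[:2]-ax;print(z,np.linalg.norm(d),np.degrees(np.arctan2(d[1],d[0])))
# rail near edge in scene (left long edge): bright threshold contour
w=((hs[...,2]>150)&(hs[...,1]<60)).astype(np.uint8)*255
c=comp(w,(155,165,295,270));a=cv2.approxPolyDP(cv2.convexHull(c),3,True)[:,0]
P=np.array([onz("scene",*v,.012) for v in a]);print(np.c_[a,P[:,:2]])
E
```

```text
[0.354  0.1112 0.052 ] 0.13006717050310398 173.69178329412875
[0.3562 0.1119 0.066 ] 0.12795027382938154 173.2501255710757
[[180.     193.       0.4301   0.3109]
 [223.     194.       0.5001   0.2567]
 [275.     223.       0.5345   0.1263]
 [291.     253.       0.5111   0.0484]
 [264.     269.       0.4505   0.0459]]
```

All bearing estimates lie between 173.3° and 174.2°. The sight line is at about 174.1°, and the plug's half-width is ±3.4°, so it is on target. The steady −17.7 N pull is well above the 6.5 N of spring plus weight, which confirms the mirror is at its stop.

```bash
python3 -c "
from plant import r
s=r.get_state();print(s['tcp_pos'],s['eef_rot'],s['contact_force'],abs(s['qd']).max())
print(r.close_job())"
```

```text
[0.48331983 0.0968821  0.10319942] [-1.79930739e+02  6.49500102e-02  4.48041655e+01] [ -2.28401973   1.4207856  -20.176453  ] 0.2740521378860041
the job is handed in; nothing more can be done
None
```

Job handed in at about 7 s: the mirror is at its stop, turned about 39° so the sight line should meet the plain plug to within about 1° by my measurements, with the knob still gripped and the plugs untouched.

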